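# Complete the service kit and mark its tray

### The job

First take the lamp and the tape measure that were left in the two grey kit trays out and lay them on the green mat. One of the trays also holds an oil filter: then complete that kit by putting every spare part on the bench between the trays (brake pad, ignition coil, pulley, rubber mount, boxed part; not all are always there) into the same tray, leaving the filter and the other tray's hub ring in their trays. When all the parts are in, slide the black pointer on the rail beyond the mat all the way to the end on that tray's side, and leave the little steel tin and everything else on the bench where it is.

Things in the scene. Friction and masses are not known exactly. Their poses are not given: they have to be found in the camera images.
- tray_left: grey open kit tray on the robot's left (+y), screwed to the bench: outside 310 x 210 mm, rim 55 mm above the bench, walls and floor 5 mm thick (inner floor 300 x 200 mm, 5 mm above the bench). Origin: centre of its underside, on the bench; x along its 300 mm length (away from the robot), y across it, z up
- tray_right: grey open kit tray on the robot's right (-y), screwed to the bench: outside 310 x 210 mm, rim 55 mm above the bench, walls and floor 5 mm thick (inner floor 300 x 200 mm, 5 mm above the bench). Origin: centre of its underside, on the bench; x along its 300 mm length (away from the robot), y across it, z up
- oil_filter: oil filter: closed light canister, 68 mm diameter, 60 mm tall, standing upright in the far outer corner of one of the two trays, which is the tray to fill; it stays there. Origin: centre of its underside, z up its axis
- hub_ring: steel wheel-hub ring, 72 mm outside, 40 mm hole, 36 mm tall, in the far outer corner of the other tray; it stays there. Origin: centre of its underside
- brake_pad: spare part: brake pad lying flat, dark, 92 mm (x) x 46 mm (y) x 17 mm (z): a steel plate 6 mm thick below, a lining 76 x 42 x 11 mm on it. Origin at its centre. Absent in some starts. It lies between the trays at the start.
- ignition_coil: spare part: black ignition coil lying along its x: block head 38 x 36 x 26 mm from x = -48 to -10 mm, then a rubber stem 26 mm in diameter to x = +48 mm. Origin at the middle of its 96 mm length, 13 mm above its underside; best gripped on the head, across y, at x = -20 mm. Absent in some starts. It lies between the trays at the start.
- pulley: spare part: steel idler pulley lying flat, disc 56 mm in diameter, 26 mm thick, axis z. Origin at its centre. Absent in some starts. It lies between the trays at the start.
- rubber_mount: spare part: engine mount, a standing round block 50 mm in diameter, 46 mm tall, steel ends and rubber waist, axis z. Origin at its centre. Absent in some starts. It lies between the trays at the start.
- part_carton: spare part in a small cardboard carton, a rigid block 84 mm (x) x 52 mm (y) x 42 mm (z). Origin at its centre. Absent in some starts. It lies between the trays at the start.
- pointer_base: aluminium rail of the kit pointer, fixed on the bench ahead of the robot, beyond the parts: 40 x 250 x 14 mm, its length along its y. Origin: centre of its underside
- pointer (a joint): place of the black pointer along its rail, m: 0 at the rail's right (-y) end, 0.2 at its left (+y) end, growing along the rail's +y; it starts near the middle, stays where it is left and needs about 2 N to slide
- pointer_top (a point): middle of the top of the black pointer block, 54 mm above the bench; the block is 28 mm (rail's x) x 20 mm (rail's y) x 40 mm tall, standing on the rail, and can be pinched from above
- tool_mat: flat green mat fixed on the bench between the trays, on the robot's side of the rail, 150 x 150 x 3 mm, where the two tools belong. Origin: centre of its underside
- lamp: tool: black inspection lamp with a white lens, a block 90 mm (x) x 36 mm (y) x 28 mm (z), left lying in one of the trays. Origin at its centre
- tape_measure: tool: grey tape measure, a rounded block 66 mm (x) x 44 mm (y) x 30 mm (z) with a black disc on top, left lying in the other tray. Origin at its centre
- grease_tin: bystander: small round steel tin, 44 mm across, 24 mm tall, standing at the robot's side of the parts, not a spare part. Origin: centre of its underside
- screwdriver: bystander: screwdriver lying beyond the pointer rail, 190 mm long, 26 mm thick handle. Origin at the middle of its length, underside
- tape_roll: bystander: roll of tape, 100 mm across, 48 mm tall, beyond the left tray. Origin: centre of its underside
- mug: bystander: white mug, 80 mm across, 90 mm tall, beyond the rail, to its right. Origin: centre of its underside
- spray_can: bystander: upright spray can, 60 mm across, 190 mm tall, at the left side of the bench. Origin: centre of its underside

How it is judged:
By the outcome, as a careful person would: the job done as asked, in the order asked, and still so for the second after the job is handed in, with the robot touching nothing.
Of brake_pad, ignition_coil, pulley, rubber_mount, part_carton only 3 to 5 are there at a start; the rules pass over those that are not, and their reading is None.
At some moment in a run one of brake_pad, ignition_coil, pulley, rubber_mount, part_carton may be knocked a few centimetres aside while the robot is not near it.
Once in a run the grip may slacken for a moment while it holds something.
It also fails if it takes over 210 s, if anything falls off the work surface, if the arm or the gripper's body presses on something with over 40 N, if the wrist force passes 120 N, or if a joint passes its speed limit or range.

### The arm

A 6-joint arm with a two-finger parallel gripper is mounted at the origin on the work surface. World frame = base frame: x ahead of the robot, y to its left, z up, the work surface at z = 0. Lengths are in mm, angles in rad, forces in N, time in s.
With the tool pointing down it reaches from about 400 to 925 mm from the base axis. Payload 12.5 kg.
Tool frame: the origin (TCP) lies midway between the tips of the shut fingers; the grasp point (between the pads) lies 19 mm behind it; y points along the fingers, x is the direction in which the jaws open and shut, and the axes are right-handed (so a half turn about y gives the same grasp; the last joint's range is limited). The gripper opens to 95 mm and grips with 3 to 60 N. Pads are 20 mm wide; open, the fingers measure 119 mm over their backs; the gripper's body (75 mm by 180 mm) begins 59 mm behind the grasp point.
Start: joints at [1.2, 0.491, 1.559, -0, 1.092, -0.106], TCP at [163.555, 603.238, 214.661] pointing down, gripper open.
Joint ranges: [-3.1, 3.1], [-0.84, 2.19], [0.05, 2.79], [-1.13, 4.28], [0.06, 2.93], [-2.69, 2.69]. Speed limits (rad/s): [2.22, 2.22, 2.79, 3.14, 3.14, 3.14].

### API

Orientations are given as [roll, pitch, yaw] about the fixed x, y, z axes, in that order (R = Rz(yaw) Ry(pitch) Rx(roll)).
In Python, from cell import env, vision, job gives the robot as it stands.
- The arm moves only by the shell command python3 -m crank 'ROWS' [OPENING]. ROWS is JSON, a list of rows, each a list of 6 numbers: the shift along the tool's x, y, z in mm, then the turn, a rotation vector about the tool's x, y, z in degrees. In form: [[x, y, z, rx, ry, rz], ...]. A call has 1 to 5 rows; each row is the pose to reach, as a shift and turn from the pose measured when the call began, along the tool's axes at that moment; what a row does not reach only later rows make up. A row lasts 1/10 s, in which the tool goes at most 50 mm and 8.59 degrees, less where a joint would pass 70% of its speed; a pose out of reach is approached as far as the arm can. A call with a gripper value outside its range is refused whole. OPENING is the opening, from 0 (shut) to 1 (fully open), set as the call begins (- or left out, the last holds). The fingers move at their own pace and stop on an object; the grip force is fixed at half the most. Time passes only in rows, so rows that repeat a pose let the fingers close. It gives the time, the measured TCP pose, the force and the opening at its end, in the units of the state.
- env.state(): the state, without advancing time (a new reading comes with each control period).
- vision.read_camera(name): name is "scene" or "top"; returns (picture, depth): 384x512x3 uint8, blue, green, red; 384x512 float32, mm along the optical axis (not along the pixel's ray), 0 where there is no reading.
- vision.calibration(name): a dict with "vertical_fov" (degrees; the focal length in pixels is half the picture's height over the tangent of half this angle, whatever the lens; pixels are square), "cx", "cy" (the principal point, pixels), "dist" ([k1, k2, p1, p2, k3] as OpenCV has them; the pictures are not rectified), "pose" (4x4, takes a point from camera to world coordinates). Camera axes: x right, y down, z forward; pixel columns grow to the right and rows downward; lengths in mm; the calibration is good to about 2 mm. A picture is of the moment at which its call begins. calibration takes no time and is no camera call.
- job.job_done(): hands the job in, once; it reports no verdict.
The state is a dict: "t": time; "joints": joint angles; "qvel": joint speeds; "tau": joint torques, N m; "eef_pos": TCP position; "tcp_rot": TCP orientation; "ft_force": force on the tool from outside, world axes, zero at the start; "moment": the same for the moment, N m; "opening": opening from 0.0 (shut) to 1.0 (fully open).
Only numpy, scipy, OpenCV 4.12 (cv2) and the standard library are available. Lean on these libraries where they do the work, as an engineer would, in place of code of your own. Each camera call takes 0.05 s, during which the arm holds its last target.

## Working session

There is one attempt and no reset: what is moved stays moved. The work goes in short steps, Python scripts to look and compute and a shell command to move; the robot and the scene stay as the last step left them, time stands still between calls to the robot, and variables do not carry over. Pictures are saved under pics/ and viewed, and the job is handed in when it is done.

```bash
ls; mkdir -p pics
python3 - <<'E'
from cell import env, vision, job
import cv2, numpy as np
print(env.state())
for n in ("scene","top"):
    im,d=vision.read_camera(n); cv2.imwrite(f"pics/{n}0.png",im); np.save(f"pics/{n}0.npy",d)
    print(n,vision.calibration(n))
E
```

```text
pics
{'t': 0.0, 'joints': array([ 1.20038554e+00,  4.91573772e-01,  1.55943235e+00, -1.62235302e-06,
        1.09168670e+00, -1.05616559e-01]), 'qvel': array([ 2.05287800e-04,  4.41615275e-05,  7.07755864e-04,  3.38082254e-04,
        2.20204957e-04, -7.39624897e-04]), 'tau': array([-4.97531131e-03, -6.12636065e+01, -2.58178174e+01,  6.90235547e-02,
        4.81864577e-02, -8.11289442e-05]), 'eef_pos': array([163.4732461 , 603.00238388, 214.05880451]), 'tcp_rot': array([-1.57068178e+00,  1.09418941e-03,  1.30600291e+00]), 'ft_force': array([ 0.15626791, -0.41783936, -0.04894504]), 'moment': array([ 0.06120136, -0.02532954, -0.01766672]), 'opening': 0.9959926184090703}
scene {'vertical_fov': 45.891049328229585, 'cx': 259.7909802360851, 'cy': 182.70825524891137, 'dist': array([-0.07810132,  0.        ,  0.        ,  0.        ,  0.        ]), 'pose': array([[ 8.22971876e-01,  4.74982730e-01, -3.11622686e-01,
         1.02438478e+03],
       [ 5.67927037e-01, -7.00729088e-01,  4.31784235e-01,
        -5.89727280e+02],
       [-1.32730261e-02, -5.32325231e-01, -8.46435866e-01,
         1.36892470e+03],
       [ 0.00000000e+00,  0.00000000e+00,  0.00000000e+00,
         1.00000000e+00]])}
top {'vertical_fov': 47.18749697556243, 'cx': 245.95883402589052, 'cy': 190.80315400082702, 'dist': array([-0.05319582,  0.        ,  0.        ,  0.        ,  0.        ]), 'pose': array([[-2.34730733e-02, -9.74016243e-01,  2.25258457e-01,
         2.86150334e+02],
       [-9.99711522e-01,  2.40159213e-02, -3.30306886e-04,
         8.27114939e+01],
       [-5.08806511e-03, -2.25201229e-01, -9.74298988e-01,
         1.33497822e+03],
       [ 0.00000000e+00,  0.00000000e+00,  0.00000000e+00,
         1.00000000e+00]])}
```

View pics/scene0.png

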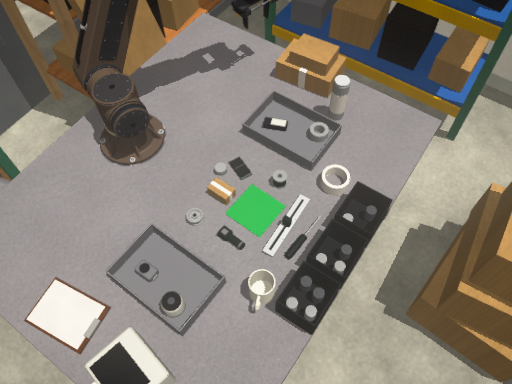

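View pics/top0.png

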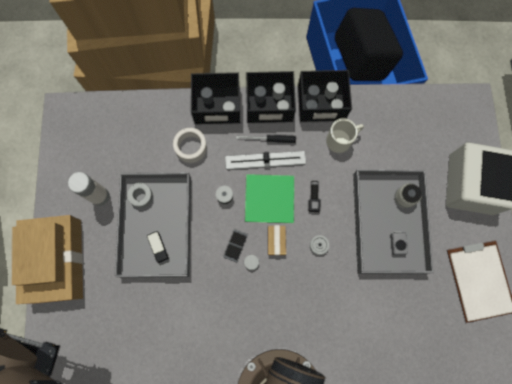

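```bash
cat > h.py <<'E'
from cell import env, vision, job
import cv2, numpy as np
def KD(n):
    c=vision.calibration(n); f=192/np.tan(np.radians(c["vertical_fov"]/2))
    return np.array([[f,0,c["cx"]],[0,f,c["cy"]],[0,0,1]]),np.array(c["dist"]),np.array(c["pose"])
def ray(n,uv):
    K,D,P=KD(n); p=cv2.undistortPoints(np.array(uv,float).reshape(-1,1,2),K,D).reshape(-1,2)
    d=np.c_[p,np.ones(len(p))]@P[:3,:3].T
    return P[:3,3],d
def onz(n,uv,z):
    o,d=ray(n,uv); return o+d*((z-o[2])/d[:,2])[:,None]
def cloud(n,d):
    v,u=np.mgrid[0:384,0:512]; o,r=ray(n,np.c_[u.ravel(),v.ravel()])
    return (o+r*d.reshape(-1,1)).reshape(384,512,3)
def proj(n,X):
    K,D,P=KD(n); R=P[:3,:3].T; t=-R@P[:3,3]
    return cv2.projectPoints(np.array(X,float).reshape(-1,1,3),cv2.Rodrigues(R)[0],t,K,D)[0].reshape(-1,2)
def snap(tag,n="top",crop=(100,140,450,290),s=2.2):
    im,d=vision.read_camera(n); cv2.imwrite(f"pics/{n}_{tag}_raw.png",im); np.save(f"pics/{n}_{tag}.npy",d)
    x0,y0,x1,y1=crop; cv2.imwrite(f"pics/{n}_{tag}.png",cv2.resize(im[y0:y1,x0:x1],None,fx=s,fy=s,interpolation=cv2.INTER_CUBIC))
    return im,d
E
python3 - <<'E'
from h import *
im=cv2.imread("pics/top0.png"); d=np.load("pics/top0.npy"); C=cloud("top",d); np.save("pics/C0.npy",C)
z=C[:,:,2]
print("bench z",np.nanmedian(z[300:340,150:250]), (d==0).mean())
# heights as picture
h=np.clip(z*2.5,0,255).astype(np.uint8)
a=cv2.resize(im[140:290,105:440],None,fx=2.35,fy=2.35,interpolation=cv2.INTER_CUBIC)
cv2.imwrite("pics/top0z.png",a)
cv2.imwrite("pics/h0.png",cv2.resize(h[140:290,105:440],None,fx=2.35,fy=2.35))
for nm,x,y in [("filter",408,197),("tape",400,243),("ring",140,195),("lamp",158,247),("mount?",225,194),("pad",236,246),("carton",277,240),("pulley",320,245),("coil",315,205),("tin",252,262),("mat",270,198),("ptr",266,158)]:
    print(nm,C[y,x].round(1), np.median(C[y-2:y+3,x-2:x+3,2]).round(1))
E
```

```text
bench z -0.1409339704133572 0.0038096110026041665
filter [ 548.3 -397.4   68.4] 68.8
tape [ 416.3 -371.1   35.8] 36.4
ring [588.4 412.3   4.9] 5.8
lamp [422.4 346.5  35.1] 33.7
mount? [575.7 145.4  46.9] 47.0
pad [421.7 116.   20.4] 17.9
carton [434.2  -5.6  41.7] 42.3
pulley [ 418.1 -134.4   24.1] 26.2
coil [ 538.9 -125.8   28.4] 27.0
tin [372.9  69.5  25.4] 23.5
mat [569.2   8.4   3.9] 1.9
ptr [682.6  19.   56.2] 53.3
```

View pics/top0z.png

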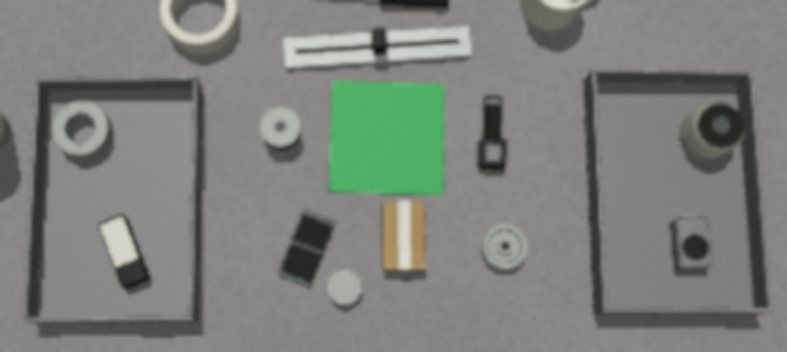

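View pics/h0.png

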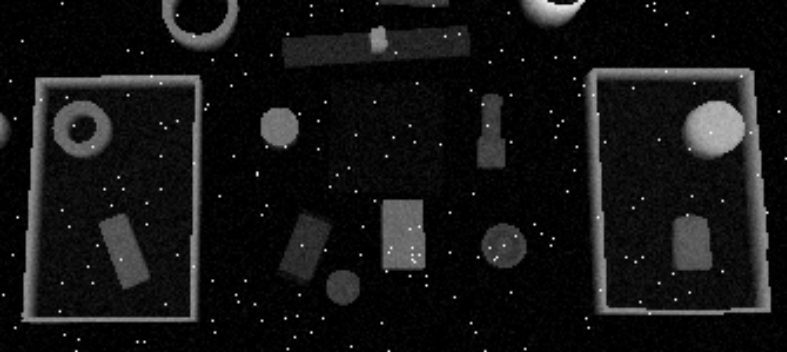

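```bash
cat >> h.py <<'E'
def blob(C,seed,zlo,zhi,r=90,min_=15):
    """top-surface points in height band, connected to seed pixel -> centre, size, yaw of long axis, median z"""
    z=cv2.medianBlur(C[:,:,2].astype(np.float32),3); m=((z>zlo)&(z<zhi)).astype(np.uint8)
    n,l,st,ce=cv2.connectedComponentsWithStats(m,connectivity=4)
    k=np.argmin(np.hypot(ce[:,0]-seed[0],ce[:,1]-seed[1])+1e3*(st[:,4]<min_)+1e3*(np.arange(n)==0))
    p=C[l==k]; p=p[np.abs(p[:,2]-np.median(p[:,2]))<6]
    zm=np.median(p[:,2]); q=onz("top",np.argwhere(l==k)[:,::-1],zm)[:,:2]
    (c,s,a)=cv2.minAreaRect(q.astype(np.float32))
    if s[0]<s[1]: s=s[::-1]; a+=90
    a=(a+90)%180-90
    return dict(c=np.round(c,1),mean=q.mean(0).round(1),s=np.round(s,1),yaw=round(a,1),z=round(float(zm),1),n=len(q),px=ce[k].round())
SEEDS=dict(lamp=((158,247),22,45),tape=((400,243),25,45),filt=((408,194),58,75),ring=((140,195),32,50),mount=((225,194),36,56),pad=((236,246),10,24),carton=((277,240),33,52),pulley=((320,245),16,34),coil=((315,197),14,36),tin=((252,262),14,34),ptr=((266,158),40,65))
def trays(C):
    pass
E
python3 - <<'E'
from h import *
C=np.load("pics/C0.npy")
for k,v in SEEDS.items(): print(k,blob(C,*v))
for nm,(a,b) in dict(L=(115,195),R=(350,435)).items():
    s=C[165:285,a:b].reshape(-1,3); s=s[(s[:,2]>50)&(s[:,2]<58)]
    print(nm,len(s),cv2.minAreaRect(s[:,:2].astype(np.float32)),np.percentile(s,[2,98],axis=0).round())
im=cv2.imread("pics/top0.png"); hsv=cv2.cvtColor(im,cv2.COLOR_BGR2HSV)
m=cv2.inRange(hsv,(50,120,60),(80,255,255)); q=onz("top",np.argwhere(m)[:,::-1],3)[:,:2]; print("mat",cv2.minAreaRect(q.astype(np.float32)))
s=C[145:175,220:310].reshape(-1,3); s=s[(s[:,2]>9)&(s[:,2]<19)]; print("rail",cv2.minAreaRect(s[:,:2].astype(np.float32)))
E
```

```text
lamp {'c': array([425. , 349.1]), 'mean': array([424.9, 349.4]), 's': array([90.9, 37. ]), 'yaw': 21.6, 'z': 32.8, 'n': 376, 'px': array([157., 246.])}
tape {'c': array([ 416.6, -368.9]), 'mean': array([ 415.4, -368.9]), 's': array([65.4, 45.5]), 'yaw': -1.7, 'z': 34.8, 'n': 335, 'px': array([399., 243.])}
filt {'c': array([ 559. , -404.7]), 'mean': array([ 559.1, -404.6]), 's': array([64.7, 63.7]), 'yaw': -48.2, 'z': 68.4, 'n': 379, 'px': array([410., 193.])}
ring {'c': array([583.6, 405.3]), 'mean': array([583.4, 406.2]), 's': array([71.1, 68.3]), 'yaw': 88.6, 'z': 40.9, 'n': 320, 'px': array([139., 194.])}
mount {'c': array([577.5, 150. ]), 'mean': array([577.6, 150.1]), 's': array([46.2, 45.4]), 'yaw': -1.4, 'z': 46.3, 'n': 213, 'px': array([223., 193.])}
pad {'c': array([425.8, 120.8]), 'mean': array([426.4, 120.4]), 's': array([78.2, 43. ]), 'yaw': -23.1, 'z': 17.5, 'n': 368, 'px': array([234., 245.])}
carton {'c': array([437.4,  -4.2]), 'mean': array([436.7,  -3.5]), 's': array([83.1, 50.1]), 'yaw': -2.0, 'z': 42.1, 'n': 504, 'px': array([276., 239.])}
pulley {'c': array([ 420
[... 395 characters left out ...]
': 23.7, 'n': 172, 'px': array([251., 262.])}
ptr {'c': array([689.8,  18.6]), 'mean': array([689.6,  19.4]), 's': array([31.9, 18.3]), 'yaw': -1.9, 'z': 53.5, 'n': 59, 'px': array([266., 156.])}
L 570 ((493.0791015625, 360.83648681640625), (213.52206420898438, 311.5706787109375), 88.92903900146484) [[337. 255.  50.]
 [647. 467.  58.]]
R 634 ((484.1778564453125, -354.62457275390625), (213.50437927246094, 312.7585144042969), 88.45453643798828) [[ 328. -461.   50.]
 [ 641. -246.   58.]]
mat ((569.1109008789062, 9.987785339355469), (145.57359313964844, 145.0697479248047), 86.8950424194336)
rail ((680.4686279296875, 20.42816925048828), (65.17757415771484, 250.11526489257812), 2.7060277462005615)
```

```bash
cat > go.py <<'E'
import sys, numpy as np
from cell import env
from scipy.spatial.transform import Rotation as R
# usage: go.py x y z yawdeg -> shift and turn in present tool axes
s=env.state(); x,y,z,yaw=map(float,sys.argv[1:5])
R0=R.from_euler("xyz",s["tcp_rot"]); R1=R.from_euler("xyz",[-np.pi/2,0,np.radians(yaw)])
d=R0.inv().apply(np.array([x,y,z])-s["eef_pos"]); w=np.degrees((R0.inv()*R1).as_rotvec())
print("t",round(s["t"],2),"pos",s["eef_pos"].round(1),"yaw",np.degrees(s["tcp_rot"][2]).round(1),"open",round(s["opening"],3))
print("ROW",d.round(1).tolist(),w.round(2).tolist(),"rows>=",max(np.linalg.norm(d)/50,np.linalg.norm(w)/8.59).round(1))
E
python3 go.py 425 349 150 111.6
```

```text
t 0.1 pos [163.5 603.  214.1] yaw 74.8 open 1.001
ROW [-176.7, 64.2, -318.9] [-0.02, -36.77, -0.05] rows>= 7.4
```

```bash
python3 -m crank '[[-177,64,-319,0,-37,0],[-177,64,-319,0,-37,0],[-177,64,-319,0,-37,0],[-177,64,-319,0,-37,0],[-177,64,-319,0,-37,0]]' 0.75; python3 go.py 425 349 150 111.6
```

```text
t: 0.6
eef_pos: [334.0, 437.1, 172.5]
tcp_rot: [-1.57, 0.001, 1.958]
ft_force: [-0.3, 1.2, -0.6]
opening: 0.754
t 0.6 pos [334.  437.1 172.5] yaw 112.2 open 0.754
ROW [-116.0, 22.6, -51.0] [-0.05, 0.57, -0.04] rows>= 2.6
```

```bash
python3 -m crank '[[-116,70,-51,0,0.6,0],[-116,70,-51,0,0.6,0],[-116,70,-51,0,0.6,0],[-116,70,-51,0,0.6,0]]' >/dev/null; python3 go.py 425 349 8 111.6
```

```text
t 1.0 pos [426.8 345.4  99.8] yaw 111.3 open 0.75
ROW [4.2, 91.8, -0.1] [-0.27, -0.28, -0.11] rows>= 1.8
```

```bash
python3 -m crank '[[4,30,0,0,0,0],[4,60,0,0,0,0],[4,80,0,0,0,0],[4,92,0,0,0,0],[4,92,0,0,0,0]]' ; python3 -m crank '[[0,0,0,0,0,0],[0,0,0,0,0,0],[0,0,0,0,0,0],[0,0,0,0,0,0],[0,0,0,0,0,0]]' 0;python3 go.py 425 349 130 111.6
```

```text
t: 1.5
eef_pos: [424.4, 349.0, 7.0]
tcp_rot: [-1.564, 0.002, 1.943]
ft_force: [-0.0, 0.2, 0.4]
opening: 0.749
t: 2.0
eef_pos: [424.6, 349.1, 7.4]
tcp_rot: [-1.565, 0.002, 1.943]
ft_force: [-0.2, 0.7, 1.9]
opening: 0.381
t 2.0 pos [424.6 349.1   7.4] yaw 111.3 open 0.381
ROW [-0.5, -122.6, 0.3] [-0.32, -0.26, -0.11] rows>= 2.5
```

```bash
python3 -m crank '[[0,-20,0,0,0,0],[0,-50,0,0,0,0],[0,-90,0,0,0,0],[0,-115,0,0,0,0],[0,-123,0,0,0,0]]' ; python3 go.py 569 48 130 89
```

```text
t: 2.5
eef_pos: [425.7, 350.0, 132.8]
tcp_rot: [-1.569, 0.001, 1.943]
ft_force: [0.4, 0.1, -2.3]
opening: 0.374
t 2.5 pos [425.7 350.  132.8] yaw 111.3 open 0.374
ROW [-333.4, 3.2, -23.5] [-0.1, 22.34, -0.09] rows>= 6.7
```

```bash
python3 -m crank '[[-40,3,-3,0,4,0],[-85,3,-6,0,9,0],[-130,3,-9,0,14,0],[-170,3,-12,0,18,0],[-210,3,-15,0,22,0]]' ; python3 go.py 569 48 130 89
```

```text
t: 3.0
eef_pos: [516.1, 158.0, 128.8]
tcp_rot: [-1.568, 0.002, 1.556]
ft_force: [0.8, -0.2, -1.8]
opening: 0.377
t 3.0 pos [516.1 158.  128.8] yaw 89.2 open 0.377
ROW [-109.2, -1.1, -54.5] [-0.18, 0.16, -0.13] rows>= 2.4
```

Run:
```python
from h import *
snap("a")
```

```text
(no output)
```

View pics/top_a.png

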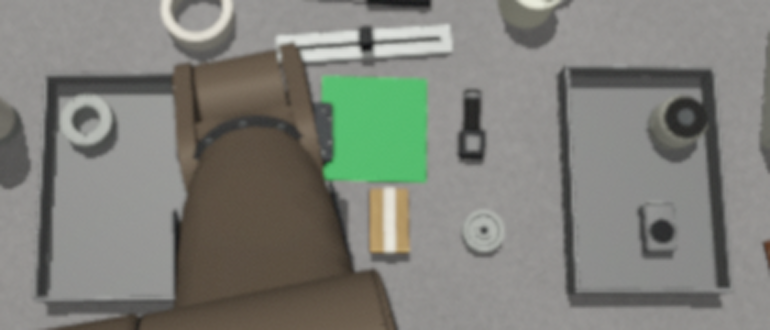

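Lamp has left the left tray (arm hides it now); mat at crop (322–427, 78–180) is clear. Go on to the mat.

```bash
python3 -m crank '[[-40,0,-20,0,0,0],[-80,0,-40,0,0,0],[-109,20,-54,0,0,0],[-109,50,-54,0,0,0],[-109,75,-54,0,0,0]]' ; python3 go.py 569 48 6 88
```

```text
t: 3.55
eef_pos: [569.7, 42.5, 51.7]
tcp_rot: [-1.567, 0.003, 1.548]
ft_force: [0.2, 0.3, -1.2]
opening: 0.377
t 3.55 pos [569.7  42.5  51.7] yaw 88.7 open 0.377
ROW [5.6, 45.7, 0.7] [-0.19, 0.69, -0.18] rows>= 0.9
```

```bash
python3 -m crank '[[5,15,0,0,0,0],[5,30,0,0,0,0],[5,40,0,0,0,0],[5,45,0,0,0,0],[5,45.5,0,0,0,0]]' ; python3 -m crank '[[0,0,0,0,0,0],[0,0,0,0,0,0],[0,0,0,0,0,0]]' 0.65; python3 -m crank '[[0,-20,0,0,0,0],[0,-50,0,0,0,0],[0,-90,0,0,0,0],[0,-110,0,0,0,0],[0,-110,0,0,0,0]]'; python3 go.py 416 -369 130 88.3
```

```text
t: 4.05
eef_pos: [569.4, 47.4, 5.8]
tcp_rot: [-1.567, 0.003, 1.548]
ft_force: [0.1, -0.7, -1.5]
opening: 0.375
t: 4.35
eef_pos: [569.6, 47.4, 6.2]
tcp_rot: [-1.567, 0.003, 1.548]
ft_force: [-0.2, -0.0, -0.3]
opening: 0.575
t: 4.85
eef_pos: [571.4, 47.7, 119.3]
tcp_rot: [-1.573, 0.003, 1.548]
ft_force: [0.5, 0.0, 0.4]
opening: 0.647
t 4.85 pos [571.4  47.7 119.3] yaw 88.7 open 0.647
ROW [-420.2, -9.6, 145.8] [0.13, 0.4, -0.18] rows>= 8.9
```

```bash
python3 -m crank '[[-420,-10,146,0,0,0],[-420,-10,146,0,0,0],[-420,-10,146,0,0,0],[-420,-10,146,0,0,0],[-420,-10,146,0,0,0]]' 0.75 >/dev/null;  python3 go.py 416 -369 110 88.3
```

```text
t 5.35 pos [ 482.  -188.1  123.5] yaw 88.7 open 0.748
ROW [-182.3, 13.9, 62.0] [0.09, 0.41, -0.16] rows>= 3.9
```

```bash
python3 -m crank '[[-182,14,62,0,0,0],[-182,14,62,0,0,0],[-182,14,62,0,0,0],[-182,14,62,0,0,0],[-182,14,62,0,0,0]]' >/dev/null;  python3 go.py 416 -369 8 88.3
python3 - <<'E'
from h import *
im,d=snap("b"); C=cloud("top",d)
for k in ("lamp",): print(blob(C,(258,197),22,45))
for k in ("mount","pad","carton","pulley","coil","tin"): print(k,blob(C,*SEEDS[k]))
E
```

```text
t 5.85 pos [ 414.  -372.8  108.5] yaw 88.4 open 0.748
ROW [4.2, 100.5, -1.8] [0.06, 0.15, -0.17] rows>= 2.0
{'c': array([571. ,  50.5]), 'mean': array([570.8,  50.6]), 's': array([87.1, 33.6]), 'yaw': -1.5, 'z': 30.8, 'n': 344, 'px': array([256., 196.])}
mount {'c': array([577.6, 150. ]), 'mean': array([577.7, 150.2]), 's': array([46.4, 45.2]), 'yaw': -0.9, 'z': 46.3, 'n': 212, 'px': array([223., 193.])}
pad {'c': array([426.5, 120.2]), 'mean': array([426.6, 120.5]), 's': array([77.8, 42.4]), 'yaw': -22.7, 'z': 16.9, 'n': 362, 'px': array([234., 245.])}
carton {'c': array([437.4,  -4.3]), 'mean': array([436.7,  -3.5]), 's': array([83.1, 50.1]), 'yaw': -2.0, 'z': 42.0, 'n': 504, 'px': array([276., 239.])}
pulley {'c': array([ 436.5, -117.5]), 'mean': array([ 435.2, -118.6]), 's': array([47.3, 12.5]), 'yaw': -47.4, 'z': 24.3, 'n': 57, 'px': array([314., 239.])}
coil {'c': array([ 569.8, -123.5]), 'mean': array([ 565.7, -123.6]), 's': array([97. , 33.5]), 'yaw': -3.1, 'z': 25.0, 'n': 298, 'px': array([314., 197.])}
tin {'c': array([373.2,  73.9]), 'mean': array([373.8,  73.7]), 's': array([41. , 38.5]), 'yaw': -1.4, 'z': 24.2, 'n': 172, 'px': array([251., 262.])}
```

View pics/top_b.png

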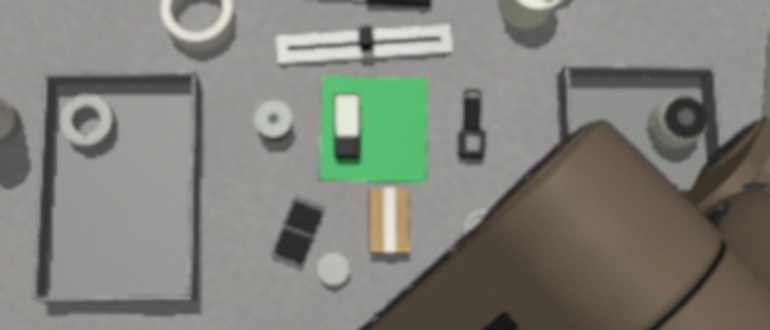

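Lamp lies on the mat (crop 347,126); the parts haven't moved. Now the tape measure.

```bash
python3 -m crank '[[4,40,-2,0,0,0],[4,70,-2,0,0,0],[4,88,-2,0,0,0],[4,100,-2,0,0,0],[4,100,-2,0,0,0]]' ; python3 -m crank '[[0,0,0,0,0,0],[0,0,0,0,0,0],[0,0,0,0,0,0],[0,0,0,0,0,0],[0,0,0,0,0,0]]' 0;python3 -m crank '[[0,-20,0,0,0,0],[0,-50,0,0,0,0],[0,-90,0,0,0,0],[0,-115,0,0,0,0],[0,-120,0,0,0,0]]' ;python3 go.py 571 -29 130 88.3
```

```text
t: 6.4
eef_pos: [416.5, -365.4, 7.2]
tcp_rot: [-1.57, -0.0, 1.545]
ft_force: [-0.1, 0.1, 0.1]
opening: 0.749
t: 6.9
eef_pos: [417.0, -366.0, 8.0]
tcp_rot: [-1.571, 0.001, 1.545]
ft_force: [-0.3, -2.3, 6.2]
opening: 0.461
t: 7.4
eef_pos: [417.5, -366.4, 130.6]
tcp_rot: [-1.574, 0.004, 1.545]
ft_force: [-0.3, 0.1, -2.8]
opening: 0.462
t 7.4 pos [ 417.5 -366.4  130.6] yaw 88.5 open 0.462
ROW [341.2, -0.4, -144.8] [0.17, 0.23, -0.24] rows>= 7.4
```

```bash
python3 -m crank '[[40,0,-17,0,0,0],[85,0,-36,0,0,0],[130,0,-55,0,0,0],[175,0,-74,0,0,0],[215,0,-91,0,0,0]]' ;python3 go.py 571 -29 130 88.3
```

```text
t: 7.9
eef_pos: [513.8, -151.4, 128.5]
tcp_rot: [-1.572, 0.003, 1.545]
ft_force: [1.1, -0.2, -1.8]
opening: 0.462
t 7.9 pos [ 513.8 -151.4  128.5] yaw 88.5 open 0.462
ROW [123.8, -1.8, -54.0] [0.05, 0.24, -0.19] rows>= 2.7
```

```bash
python3 -m crank '[[45,0,-20,0,0,0],[90,0,-40,0,0,0],[120,20,-54,0,0,0],[124,50,-54,0,0,0],[124,75,-54,0,0,0]]' ; python3 go.py 571 -29 7 88.3
```

```text
t: 8.4
eef_pos: [570.2, -27.3, 50.5]
tcp_rot: [-1.569, 0.003, 1.548]
ft_force: [0.4, -0.4, -2.8]
opening: 0.462
t 8.4 pos [570.2 -27.3  50.5] yaw 88.7 open 0.462
ROW [-1.6, 43.5, -0.9] [-0.08, 0.38, -0.16] rows>= 0.9
```

```bash
python3 -m crank '[[-2,15,0,0,0,0],[-2,30,0,0,0,0],[-2,40,0,0,0,0],[-2,43.5,0,0,0,0],[-2,44,0,0,0,0]]' ; python3 -m crank '[[0,0,0,0,0,0],[0,0,0,0,0,0],[0,0,0,0,0,0]]' 0.65; python3 -m crank '[[0,-20,0,0,0,0],[0,-50,0,0,0,0],[0,-90,0,0,0,0],[0,-110,0,0,0,0],[0,-110,0,0,0,0]]'; python3 go.py 436.7 -5.5 120 88
```

```text
t: 8.9
eef_pos: [569.6, -29.3, 6.1]
tcp_rot: [-1.568, 0.003, 1.548]
ft_force: [-0.4, -0.9, -1.7]
opening: 0.462
t: 9.2
eef_pos: [569.7, -29.4, 6.3]
tcp_rot: [-1.569, 0.003, 1.548]
ft_force: [-0.9, -0.6, -0.2]
opening: 0.63
t: 9.7
eef_pos: [571.3, -29.3, 119.3]
tcp_rot: [-1.574, 0.003, 1.548]
ft_force: [1.5, -0.8, -0.3]
opening: 0.652
t 9.7 pos [571.3 -29.3 119.3] yaw 88.7 open 0.652
ROW [20.6, -1.2, 135.1] [0.19, 0.67, -0.2] rows>= 2.7
```

```bash
python3 -m crank '[[20,0,135,0,0,0],[20,0,135,0,0,0],[20,20,135,0,0,0],[20,40,135,0,0,0]]' 0.8 ; python3 go.py 436.7 -4.5 15 88
python3 - <<'E'
from h import *
im,d=snap("c"); C=cloud("top",d)
for k in ("lamp",): print(blob(C,(258,197),22,45))
print(blob(C,(283,198),22,45))
for k in ("mount","pad","carton","pulley","coil","tin"): print(k,blob(C,*SEEDS[k]))
E
```

```text
t: 10.1
eef_pos: [432.5, -5.4, 78.4]
tcp_rot: [-1.572, 0.003, 1.548]
ft_force: [1.4, -0.3, -0.5]
opening: 0.796
t 10.1 pos [432.5  -5.4  78.4] yaw 88.7 open 0.796
ROW [1.1, 63.4, -4.1] [0.05, 0.69, -0.17] rows>= 1.3
{'c': array([569.3,  49.2]), 'mean': array([574.7,  52. ]), 's': array([90.1, 36.3]), 'yaw': -1.5, 'z': 31.5, 'n': 305, 'px': array([256., 195.])}
{'c': array([571.9, -25.3]), 'mean': array([571.8, -27. ]), 's': array([62.4, 45.3]), 'yaw': -2.6, 'z': 32.5, 'n': 301, 'px': array([282., 195.])}
mount {'c': array([577.6, 150. ]), 'mean': array([577.7, 150.1]), 's': array([46.2, 45.4]), 'yaw': -1.4, 'z': 46.0, 'n': 213, 'px': array([223., 193.])}
pad {'c': array([428.7, 119.6]), 'mean': array([430.2, 119.5]), 's': array([72.9, 44.6]), 'yaw': -24.9, 'z': 17.2, 'n': 328, 'px': array([235., 243.])}
carton {'c': array([573.3, -27.2]), 'mean': array([572.3, -27.5]), 's': array([44.4, 34.9]), 'yaw': 4.0, 'z': 33.7, 'n': 108, 'px': array([282., 195.])}
pulley {'c': array([ 422.2, -143.7]), 'mean': array([ 421.6, -142.2]), 's': array([56.4, 29.9]), 'yaw': -3.3, 'z': 24.0, 'n': 153, 'px': array([323., 244.])}
coil {'c': array([ 569.8, -123.5]), 'mean': array([ 568.8, -124.4]), 's': array([97.1, 33.5]), 'yaw': -3.1, 'z': 24.9, 'n': 278, 'px': array([314., 196.])}
tin {'c': array([390.2,  80.2]), 'mean': array([390.9,  79.8]), 's': array([19.7,  7.5]), 'yaw': -73.0, 'z': 23.7, 'n': 16, 'px': array([248., 256.])}
```

View pics/top_c.png

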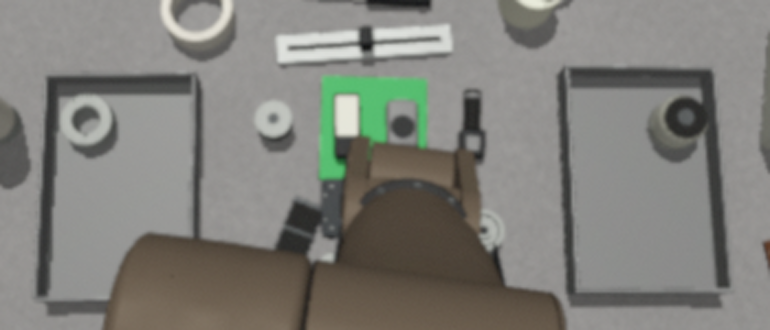

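Both tools lie on the mat (crop 347,125 and 402,122). The carton is under the arm here, so check it in the scene view.

Run:
```python
from h import *
im,d=snap("c","scene",(120,90,360,310),2.6)
print(proj("scene",[[437,-4,42]]))
```

```text
[[221.08529916 187.62769684]]
```

View pics/scene_c.png

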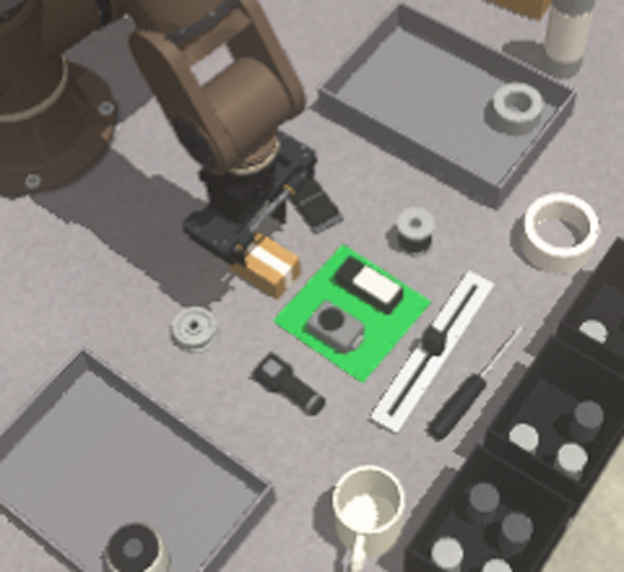

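Carton is where it was (crop ~266,262, predicted 263,254). Descend.

```bash
python3 -m crank '[[1,25,-4,0,0.5,0],[1,45,-4,0,0.5,0],[1,58,-4,0,0.5,0],[1,63,-4,0,0.5,0]]' ; python3 -m crank '[[0,0,0,0,0,0],[0,0,0,0,0,0],[0,0,0,0,0,0],[0,0,0,0,0,0]]' 0;python3 -m crank '[[0,-20,0,0,0,0],[0,-50,0,0,0,0],[0,-90,0,0,0,0],[0,-115,0,0,0,0],[0,-120,0,0,0,0]]' ;python3 go.py 388 -400 135 88.3
```

```text
t: 10.6
eef_pos: [439.7, -5.4, 13.1]
tcp_rot: [-1.569, 0.003, 1.539]
ft_force: [0.1, -0.4, 0.3]
opening: 0.799
t: 11.0
eef_pos: [440.0, -5.5, 13.7]
tcp_rot: [-1.57, 0.003, 1.539]
ft_force: [0.2, -0.1, 4.0]
opening: 0.545
t: 11.5
eef_pos: [441.0, -5.2, 136.4]
tcp_rot: [-1.575, 0.003, 1.539]
ft_force: [0.1, -0.0, -2.2]
opening: 0.549
t 11.5 pos [441.   -5.2 136.4] yaw 88.2 open 0.549
ROW [-396.3, 2.6, 40.4] [0.25, -0.13, -0.2] rows>= 8.0
```

```bash
python3 -m crank '[[-40,0,4,0,0,0],[-85,0,8,0,0,0],[-130,0,12,0,0,0],[-175,0,16,0,0,0],[-220,0,20,0,0,0]]' ; python3 -m crank '[[-45,0,5,0,0,0],[-90,0,10,0,0,0],[-130,0,15,0,0,0],[-155,0,18,0,0,0],[-165,0,20,0,0,0]]' ;python3 go.py 388 -400 21 88.3
```

```text
t: 12.0
eef_pos: [413.1, -226.0, 136.3]
tcp_rot: [-1.574, 0.003, 1.539]
ft_force: [1.3, 1.5, -1.5]
opening: 0.547
t: 12.5
eef_pos: [386.9, -392.2, 135.4]
tcp_rot: [-1.574, 0.002, 1.537]
ft_force: [0.3, 0.2, -1.7]
opening: 0.546
t 12.5 pos [ 386.9 -392.2  135.4] yaw 88.0 open 0.546
ROW [-7.5, 114.4, -1.0] [0.16, -0.25, -0.13] rows>= 2.3
```

```bash
python3 -m crank '[[-7,40,-1,0,0,0],[-7,75,-1,0,0,0],[-7,100,-1,0,0,0],[-7,112,-1,0,0,0],[-7,115.5,-1,0,0,0]]' ; python3 -m crank '[[0,0,0,0,0,0],[0,0.5,0,0,0,0],[0,0.5,0,0,0,0]]' 0.67; python3 -m crank '[[0,-20,0,0,0,0],[0,-50,0,0,0,0],[0,-90,0,0,0,0],[0,-110,0,0,0,0],[0,-120,0,0,0,0]]'; python3 go.py 420.5 -131 130 90
```

```text
t: 13.0
eef_pos: [387.6, -398.2, 18.8]
tcp_rot: [-1.572, -0.0, 1.537]
ft_force: [-4.8, 9.9, 20.2]
opening: 0.545
t: 13.3
eef_pos: [388.0, -398.5, 19.2]
tcp_rot: [-1.573, 0.001, 1.537]
ft_force: [0.1, 0.6, -0.1]
opening: 0.665
t: 13.8
eef_pos: [388.3, -399.0, 142.0]
tcp_rot: [-1.575, 0.004, 1.537]
ft_force: [-0.1, 1.0, -0.4]
opening: 0.671
t 13.8 pos [ 388.3 -399.   142. ] yaw 88.1 open 0.671
ROW [269.0, 10.9, -23.2] [0.26, -1.91, -0.25] rows>= 5.4
```

```bash
python3 -m crank '[[20,0,0,0,0,0],[20,0,0,0,0,0]]' 0.85 >/dev/null
python3 - <<'E'
from h import *
im,d=snap("d"); C=cloud("top",d)
for k in ("mount","pad","pulley","coil","tin"): print(k,blob(C,*SEEDS[k]))
E
```

```text
mount {'c': array([577.5, 150. ]), 'mean': array([577.7, 150.2]), 's': array([46.4, 45.2]), 'yaw': -0.9, 'z': 46.4, 'n': 212, 'px': array([223., 193.])}
pad {'c': array([426. , 119.9]), 'mean': array([425.8, 120.6]), 's': array([77.2, 43.3]), 'yaw': -22.7, 'z': 17.1, 'n': 364, 'px': array([234., 245.])}
pulley {'c': array([ 429. , -124.1]), 'mean': array([ 427.4, -125.6]), 's': array([57.9, 32.6]), 'yaw': -49.9, 'z': 23.9, 'n': 173, 'px': array([317., 242.])}
coil {'c': array([ 569.5, -123.4]), 'mean': array([ 565.7, -123.3]), 's': array([97.5, 33.5]), 'yaw': -3.1, 'z': 25.2, 'n': 301, 'px': array([314., 197.])}
tin {'c': array([373.2,  73.9]), 'mean': array([373.7,  73.6]), 's': array([41. , 38.5]), 'yaw': -1.4, 'z': 23.7, 'n': 173, 'px': array([251., 262.])}
```

View pics/top_d.png

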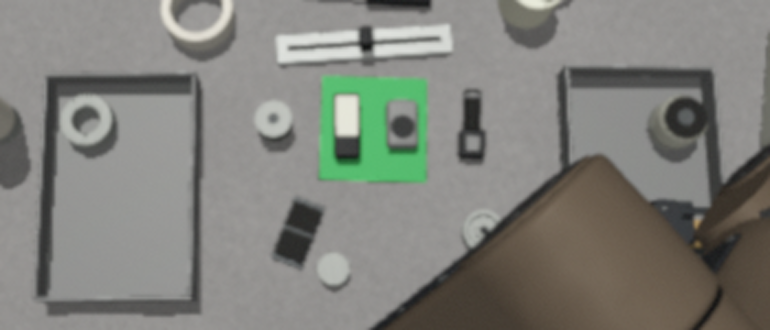

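```bash
python3 go.py 450 -120 130 80;  python3 go.py 431 118 110 67
```

```text
t 14.05 pos [ 388.9 -378.5  141.9] yaw 88.1 open 0.817
ROW [260.3, 11.0, -52.6] [0.27, 8.14, -0.22] rows>= 5.3
t 14.05 pos [ 388.9 -378.5  141.9] yaw 88.1 open 0.817
ROW [497.7, 29.9, -25.8] [0.3, 21.14, -0.19] rows>= 10.0
```

```bash
python3 -m crank '[[260,10,-50,0,8,0],[260,10,-50,0,8,0],[260,10,-50,0,8,0],[260,10,-50,0,8,0],[260,10,-50,0,8,0]]' 0.62 >/dev/null;  python3 go.py 431 118 100 67
```

```text
t 14.55 pos [ 444.3 -134.   131.2] yaw 80.1 open 0.62
ROW [246.1, 30.0, 56.6] [0.29, 13.1, -0.17] rows>= 5.1
```

```bash
python3 -m crank '[[246,10,57,0,13,0],[246,10,57,0,13,0],[246,10,57,0,13,0],[246,30,57,0,13,0],[246,30,57,0,13,0]]' >/dev/null;  python3 go.py 431 118 50 67
```

```text
t 15.05 pos [431.5 107.2 102.3] yaw 67.1 open 0.62
ROW [9.9, 52.3, 5.0] [0.33, 0.08, -0.13] rows>= 1.1
```

```bash
python3 -m crank '[[8,25,3,0,0,0],[8,50,3,0,0,0],[8,50,3,0,0,0]]' >/dev/null;  python3 go.py 431 118 3 67
```

```text
t 15.35 pos [431.1 115.6  49.8] yaw 67.2 open 0.623
ROW [2.4, 46.8, 1.1] [0.1, 0.15, -0.27] rows>= 0.9
```

```bash
python3 -m crank '[[2,20,1,0,0,0],[2,35,1,0,0,0],[2,43,1,0,0,0],[2,46,1,0,0,0],[2,46,1,0,0,0]]' ; python3 -m crank '[[0,0,0,0,0,0],[0,0,0,0,0,0],[0,0,0,0,0,0],[0,0,0,0,0,0]]' 0;python3 -m crank '[[0,-15,0,0,0,0],[0,-40,0,0,0,0],[0,-80,0,0,0,0],[0,-110,0,0,0,0],[0,-120,0,0,0,0]]' ;python3 go.py 450 -120 130 80
```

```text
t: 15.85
eef_pos: [431.2, 117.4, 4.1]
tcp_rot: [-1.573, 0.005, 1.172]
ft_force: [0.7, -0.1, -0.1]
opening: 0.622
t: 16.25
eef_pos: [431.5, 117.3, 4.6]
tcp_rot: [-1.573, 0.004, 1.172]
ft_force: [0.8, -2.9, 7.8]
opening: 0.468
t: 16.75
eef_pos: [432.0, 118.1, 127.0]
tcp_rot: [-1.577, 0.002, 1.172]
ft_force: [-0.2, 0.6, -4.4]
opening: 0.47
t 16.75 pos [432.  118.1 127. ] yaw 67.1 open 0.47
ROW [-212.4, -1.9, -109.1] [0.32, -12.86, -0.17] rows>= 4.8
```

```bash
python3 -m crank '[[-40,0,-20,0,-3,0],[-80,0,-42,0,-5,0],[-125,0,-64,0,-8,0],[-170,0,-87,0,-11,0],[-212,0,-109,0,-13,0]]' ; python3 go.py 394 -310 130 88.4
```

```text
t: 17.25
eef_pos: [449.4, -121.5, 127.0]
tcp_rot: [-1.575, 0.003, 1.401]
ft_force: [0.3, 0.9, -3.5]
opening: 0.469
t 17.25 pos [ 449.4 -121.5  127. ] yaw 80.3 open 0.469
ROW [-195.2, -2.4, 22.7] [0.2, -8.15, -0.2] rows>= 3.9
```

```bash
python3 -m crank '[[-45,0,5,0,-2,0],[-90,0,10,0,-4,0],[-135,0,16,0,-6,0],[-175,0,20,0,-8,0],[-195,0,23,0,-8,0]]' ; python3 go.py 394 -310 9.5 88.4
```

```text
t: 17.75
eef_pos: [392.5, -312.4, 126.3]
tcp_rot: [-1.573, 0.003, 1.539]
ft_force: [0.1, 0.6, -3.8]
opening: 0.471
t 17.75 pos [ 392.5 -312.4  126.3] yaw 88.2 open 0.471
ROW [2.8, 116.8, -1.1] [0.14, -0.2, -0.19] rows>= 2.3
```

Run:
```python
from h import *
im,d=snap("e","scene",(60,170,300,370),2.6)
```

```text
(no output)
```

View pics/scene_e.png

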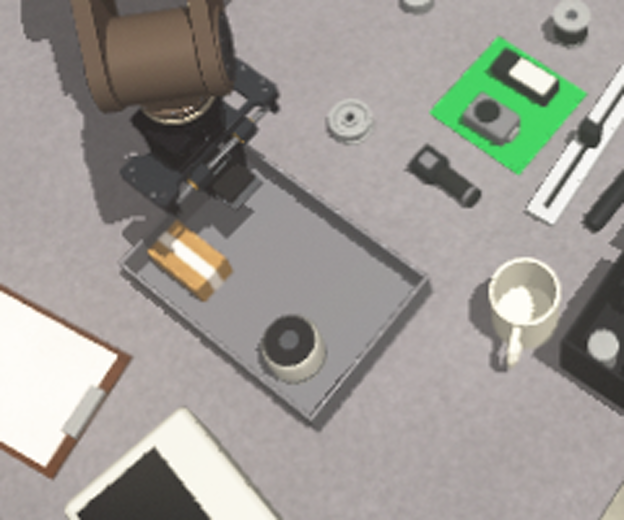

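Carton sits in the right tray (crop 190,262), the pad is in the gripper (235,190), parallel. Lower it.

```bash
python3 -m crank '[[3,40,-1,0,0,0],[3,75,-1,0,0,0],[3,100,-1,0,0,0],[3,110,-1,0,0,0],[3,114,-1,0,0,0]]' ; python3 -m crank '[[0,1,0,0,0,0],[0,1.5,0,0,0,0],[0,1.5,0,0,0,0]]' 0.62; python3 -m crank '[[0,-20,0,0,0,0],[0,-50,0,0,0,0],[0,-90,0,0,0,0],[0,-110,0,0,0,0],[0,-120,0,0,0,0]]'; python3 go.py 420.5 -131.5 110 90
```

```text
t: 18.3
eef_pos: [393.4, -310.7, 11.0]
tcp_rot: [-1.572, 0.002, 1.538]
ft_force: [-0.4, -0.6, -4.0]
opening: 0.47
t: 18.6
eef_pos: [393.8, -311.0, 10.5]
tcp_rot: [-1.573, 0.004, 1.538]
ft_force: [-0.5, -1.1, -0.5]
opening: 0.61
t: 19.1
eef_pos: [394.1, -311.1, 133.2]
tcp_rot: [-1.576, 0.007, 1.538]
ft_force: [-0.1, 0.1, -0.4]
opening: 0.619
t 19.1 pos [ 394.1 -311.1  133.2] yaw 88.1 open 0.619
ROW [180.5, 22.1, -20.4] [0.31, -1.86, -0.39] rows>= 3.7
```

```bash
python3 -m crank '[[180,22,-20,0,-1.9,0],[180,22,-20,0,-1.9,0],[180,22,-20,0,-1.9,0],[180,22,-20,0,-1.9,0],[180,50,-20,0,-1.9,0]]' 0.78 >/dev/null; python3 go.py 420.5 -131.5 5 90
python3 - <<'E'
from h import *
im,d=snap("f","scene",(120,150,320,310),3)
print(proj("scene",[[420.5,-131,26]]))
E
```

```text
t 19.6 pos [ 421.1 -129.5   83.4] yaw 90.2 open 0.778
ROW [-1.4, 78.4, 1.3] [0.5, 0.25, -0.47] rows>= 1.6
[[194.81411358 214.38782586]]
```

View pics/scene_f.png

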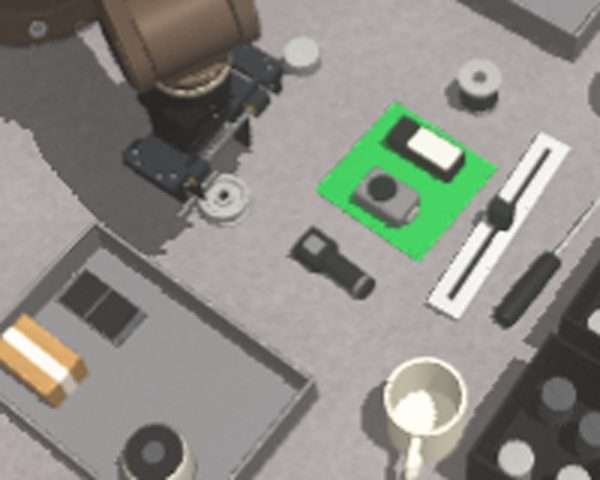

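Pulley at crop (224,198), as predicted; the pad lies in the tray (102,306).

```bash
python3 -m crank '[[-1,30,1,0,0,0],[-1,55,1,0,0,0],[-1,72,1,0,0,0],[-1,78,1,0,0,0]]' ; python3 -m crank '[[0,0,0,0,0,0],[0,0,0,0,0,0],[0,0,0,0,0,0],[0,0,0,0,0,0]]' 0;python3 -m crank '[[0,-15,0,0,0,0],[0,-40,0,0,0,0],[0,-80,0,0,0,0],[0,-110,0,0,0,0],[0,-120,0,0,0,0]]' ;python3 go.py 477 -398 125 88.4
```

```text
t: 20.05
eef_pos: [418.2, -131.7, 0.1]
tcp_rot: [-1.572, 0.005, 1.574]
ft_force: [-5.7, 2.4, 78.2]
opening: 0.78
t: 20.45
eef_pos: [418.5, -132.1, 0.6]
tcp_rot: [-1.573, 0.005, 1.573]
ft_force: [-0.8, -1.1, 6.6]
opening: 0.588
t: 20.95
eef_pos: [418.8, -131.8, 123.0]
tcp_rot: [-1.576, 0.007, 1.573]
ft_force: [0.2, 0.4, -3.8]
opening: 0.587
t 20.95 pos [ 418.8 -131.8  123. ] yaw 90.2 open 0.587
ROW [-266.4, 0.2, -57.5] [0.33, 1.75, -0.4] rows>= 5.5
```

```bash
python3 -m crank '[[-40,0,-9,0,0,0],[-85,0,-18,0,0,0],[-130,0,-28,0,0,0],[-175,0,-38,0,1,0],[-215,0,-47,0,1.7,0]]' ; python3 go.py 477 -398 125 88.4
```

```text
t: 21.45
eef_pos: [466.0, -348.7, 123.3]
tcp_rot: [-1.575, 0.006, 1.542]
ft_force: [0.7, 0.4, -3.8]
opening: 0.585
t 21.45 pos [ 466.  -348.7  123.3] yaw 88.4 open 0.585
ROW [-49.0, -1.3, -12.4] [0.27, -0.02, -0.33] rows>= 1.0
```

```bash
python3 -m crank '[[-30,0,-8,0,0,0],[-49,20,-12,0,0,0],[-49,50,-12,0,0,0],[-49,80,-12,0,0,0],[-49,95,-12,0,0,0]]' ; python3 go.py 477 -398 7.5 88.4
```

```text
t: 21.95
eef_pos: [475.7, -397.5, 24.8]
tcp_rot: [-1.572, 0.002, 1.542]
ft_force: [0.2, -0.0, -3.2]
opening: 0.582
t 21.95 pos [ 475.7 -397.5   24.8] yaw 88.4 open 0.582
ROW [-0.4, 17.3, -1.3] [0.06, -0.05, -0.13] rows>= 0.3
```

```bash
python3 -m crank '[[0,7,0,0,0,0],[0,13,0,0,0,0],[0,16.5,0,0,0,0],[0,17,0,0,0,0]]' ; python3 -m crank '[[0,0,0,0,0,0],[0,0,0,0,0,0],[0,0,0,0,0,0]]' 0.75; python3 -m crank '[[0,-20,0,0,0,0],[0,-50,0,0,0,0],[0,-90,0,0,0,0],[0,-110,0,0,0,0],[0,-120,0,0,0,0]]'; python3 go.py 544 -122 120 87
python3 - <<'E'
from h import *
im,d=snap("g"); C=cloud("top",d)
for k in ("mount","coil","tin"): print(k,blob(C,*SEEDS[k]))
E
```

```text
t: 22.35
eef_pos: [476.0, -397.7, 8.2]
tcp_rot: [-1.572, 0.003, 1.542]
ft_force: [1.0, 0.6, -2.8]
opening: 0.586
t: 22.65
eef_pos: [476.3, -398.0, 9.0]
tcp_rot: [-1.573, 0.004, 1.542]
ft_force: [1.2, 0.2, 0.5]
opening: 0.738
t: 23.15
eef_pos: [476.5, -398.0, 131.6]
tcp_rot: [-1.576, 0.006, 1.542]
ft_force: [0.3, -0.6, -0.1]
opening: 0.748
t 23.15 pos [ 476.5 -398.   131.6] yaw 88.4 open 0.748
ROW [277.9, 10.1, -59.5] [0.31, 1.37, -0.36] rows>= 5.7
mount {'c': array([577.6, 150. ]), 'mean': array([577.7, 150.2]), 's': array([46.4, 45.2]), 'yaw': -0.9, 'z': 46.3, 'n': 212, 'px': array([223., 193.])}
coil {'c': array([ 569.7, -123.5]), 'mean': array([ 565.5, -123.6]), 's': array([97.2, 33.6]), 'yaw': -3.1, 'z': 25.0, 'n': 300, 'px': array([314., 197.])}
tin {'c': array([373.2,  73.9]), 'mean': array([374. ,  73.7]), 's': array([41. , 38.5]), 'yaw': -1.4, 'z': 23.9, 'n': 171, 'px': array([251., 262.])}
```

View pics/top_g.png

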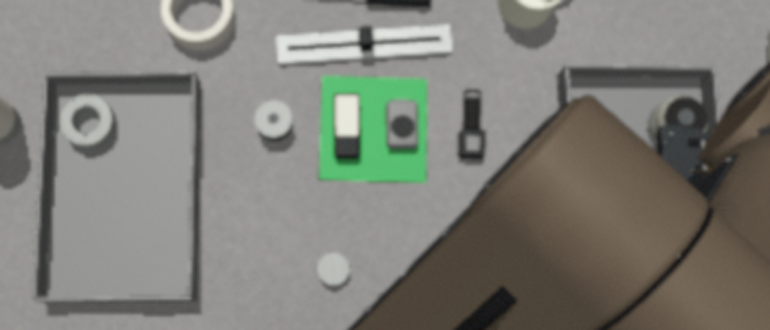

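```bash
python3 -m crank '[[278,10,-65,0,1.4,0],[278,10,-65,0,1.4,0],[278,10,-65,0,1.4,0],[278,10,-65,0,1.4,0],[278,10,-65,0,1.4,0]]' 0.65 >/dev/null; python3 go.py 549.5 -123 45 87
python3 - <<'E'
from h import *
im,d=snap("h"); C=cloud("top",d)
for k in ("mount",): print(k,blob(C,*SEEDS[k]))
print("pulley",blob(C,(395,221),22,45)); print("pad",blob(C,(370,250),16,30)); print("carton",blob(C,(400,250),40,52))
E
```

```text
t 23.7 pos [ 540.2 -154.1  120.4] yaw 86.9 open 0.653
ROW [32.0, 75.2, -7.3] [0.24, -0.05, -0.34] rows>= 1.6
mount {'c': array([577.6, 150. ]), 'mean': array([577.8, 150.2]), 's': array([46.4, 45.2]), 'yaw': -0.9, 'z': 45.9, 'n': 212, 'px': array([223., 193.])}
pulley {'c': array([ 478.3, -395. ]), 'mean': array([ 477.9, -395.5]), 's': array([55.6, 51.8]), 'yaw': 88.4, 'z': 29.3, 'n': 278, 'px': array([405., 223.])}
pad {'c': array([ 392.4, -370.3]), 'mean': array([ 392.2, -369.9]), 's': array([56.5,  6. ]), 'yaw': -5.5, 'z': 22.5, 'n': 33, 'px': array([399., 252.])}
carton {'c': array([ 381.5, -395.1]), 'mean': array([ 384.1, -396.5]), 's': array([86.2, 56.2]), 'yaw': -5.6, 'z': 47.0, 'n': 508, 'px': array([411., 253.])}
```

View pics/top_h.png

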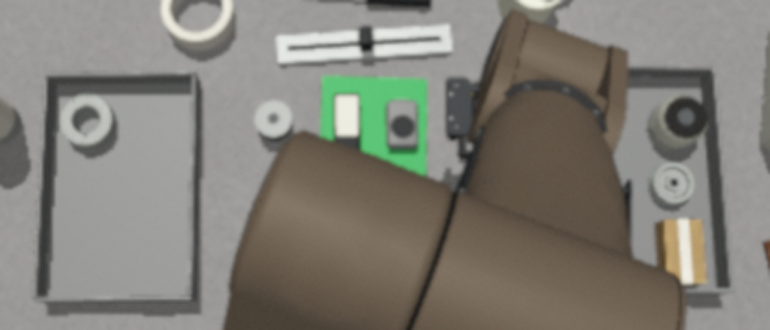

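Pulley (crop 673,185) and carton (683,252) sit in the tray; coil is under the arm. Check the coil in the scene view from above it.

```bash
python3 -m crank '[[32,30,-7,0,0,0],[32,50,-7,0,0,0],[32,50,-7,0,0,0]]' >/dev/null; python3 go.py 549.5 -123 5 87
python3 - <<'E'
from h import *
im,d=snap("i","scene",(140,150,340,310),3)
print((proj("scene",[[521.7,-121,13],[569.7,-123.5,26],[617.7,-126,13]])-[140,150])*3)
E
```

```text
t 24.05 pos [ 548.4 -115.1   67. ] yaw 87.2 open 0.656
ROW [-7.6, 62.0, -1.6] [-0.11, 0.24, -0.16] rows>= 1.2
[[242.60399804 237.50909655]
 [275.27585724 256.25153092]
 [310.24790756 285.7439127 ]]
```

View pics/scene_i.png

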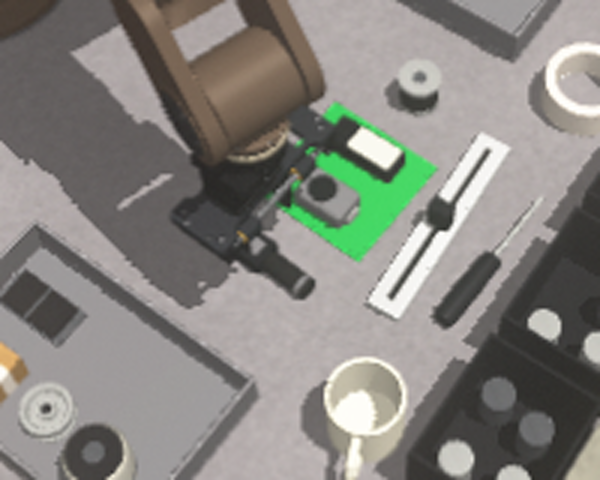

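Coil tip at crop (307,287) as predicted. Descend, slowly at the end.

```bash
python3 -m crank '[[-7.5,25,-1.5,0,0,0],[-7.5,42,-1.5,0,0,0],[-7.5,53,-1.5,0,0,0],[-7.5,58,-1.5,0,0,0],[-7.5,60,-1.5,0,0,0]]' ; python3 -m crank '[[0,0,0,0,0,0],[0,0,0,0,0,0],[0,0,0,0,0,0],[0,0,0,0,0,0]]' 0;python3 -m crank '[[0,-15,0,0,0,0],[0,-40,0,0,0,0],[0,-80,0,0,0,0],[0,-110,0,0,0,0],[0,-120,0,0,0,0]]' ;python3 go.py 556 -308 126 88.4
```

```text
t: 24.6
eef_pos: [550.3, -124.3, 8.8]
tcp_rot: [-1.571, 0.003, 1.521]
ft_force: [0.6, -0.6, 0.4]
opening: 0.649
t: 25.0
eef_pos: [550.6, -124.4, 9.2]
tcp_rot: [-1.572, 0.004, 1.521]
ft_force: [0.1, 0.6, 4.5]
opening: 0.377
t: 25.5
eef_pos: [551.3, -124.2, 132.1]
tcp_rot: [-1.576, 0.005, 1.521]
ft_force: [0.6, -0.5, -2.1]
opening: 0.375
t 25.5 pos [ 551.3 -124.2  132.1] yaw 87.2 open 0.375
ROW [-183.4, 7.1, -13.8] [0.29, -1.24, -0.29] rows>= 3.7
```

```bash
python3 -m crank '[[-40,0,-3,0,0,0],[-85,0,-6,0,0,0],[-130,4,-10,0,0,0],[-165,4,-13,0,0,0],[-183,7,-14,0,-1,0]]' ; python3 go.py 556 -308 15 88.4
```

```text
t: 26.0
eef_pos: [555.8, -310.4, 124.9]
tcp_rot: [-1.575, 0.005, 1.537]
ft_force: [0.7, -0.1, -0.6]
opening: 0.376
t 26.0 pos [ 555.8 -310.4  124.9] yaw 88.1 open 0.376
ROW [3.0, 109.9, 0.3] [0.25, -0.34, -0.28] rows>= 2.2
```

```bash
python3 -m crank '[[3,35,0,0,0,0],[3,70,0,0,0,0],[3,93,0,0,0,0],[3,105,0,0,0,0],[3,109,0,0,0,0]]' ; python3 -m crank '[[0,1,0,0,0,0],[0,1,0,0,0,0],[0,1,0,0,0,0]]' 0.6; python3 -m crank '[[0,-20,0,0,0,0],[0,-50,0,0,0,0],[0,-90,0,0,0,0],[0,-110,0,0,0,0],[0,-120,0,0,0,0]]'; python3 go.py 577.5 148.5 150 90
python3 - <<'E'
from h import *
im,d=snap("j"); C=cloud("top",d)
for k in ("mount","tin"): print(k,blob(C,*SEEDS[k]))
E
```

```text
t: 26.5
eef_pos: [555.6, -307.4, 14.2]
tcp_rot: [-1.573, 0.003, 1.537]
ft_force: [-10.8, 6.8, 20.8]
opening: 0.379
t: 26.8
eef_pos: [556.1, -307.7, 14.1]
tcp_rot: [-1.574, 0.004, 1.537]
ft_force: [0.8, 0.1, 0.0]
opening: 0.564
t: 27.3
eef_pos: [556.4, -307.6, 137.2]
tcp_rot: [-1.578, 0.007, 1.537]
ft_force: [-0.4, 0.3, -0.0]
opening: 0.601
t 27.3 pos [ 556.4 -307.6  137.2] yaw 88.1 open 0.601
ROW [456.5, -15.8, -5.8] [0.4, -1.93, -0.39] rows>= 9.1
mount {'c': array([577.6, 150. ]), 'mean': array([577.7, 150.1]), 's': array([46.4, 45.2]), 'yaw': -0.9, 'z': 46.2, 'n': 213, 'px': array([223., 193.])}
tin {'c': array([378.7,  82.9]), 'mean': array([379. ,  81.3]), 's': array([44.7, 21.1]), 'yaw': -28.2, 'z': 24.0, 'n': 88, 'px': array([248., 260.])}
```

View pics/top_j.png

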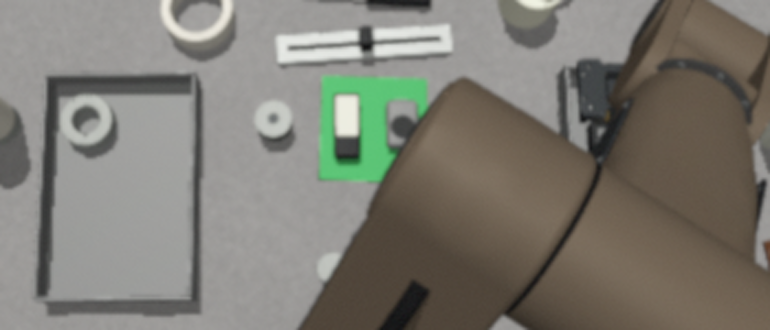

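Mount unmoved (crop 273,119). Go there.

```bash
python3 -m crank '[[228,-8,-3,0,-1,0],[228,-8,-3,0,-1,0],[228,-8,-3,0,-1,0],[228,-8,-3,0,-1,0],[228,-8,-3,0,-1,0]]' 0.72 >/dev/null; python3 -m crank '[[228,-8,-3,0,-1,0],[228,-8,-3,0,-1,0],[228,-8,-3,0,-1,0],[228,-8,-3,0,-1,0],[228,-8,-3,0,-1,0]]' >/dev/null; python3 go.py 577.5 148.5 60 90
```

```text
t 28.35 pos [572.  154.5 148.9] yaw 90.3 open 0.719
ROW [-5.5, 88.9, -5.1] [0.25, 0.27, -0.35] rows>= 1.8
```

Run:
```python
from h import *
im,d=snap("k"); C=cloud("top",d)
print("filter",blob(C,*SEEDS["filt"]))
print("coil",blob(C,(365,195),18,45)); print("pad",blob(C,(370,250),15,30)); print("pulley",blob(C,(405,223),22,45));print("carton",blob(C,(411,253),40,52))
im,d=snap("k","scene",(140,100,340,260),3)
print((proj("scene",[[577.5,150,46]])-[140,100])*3)
```

```text
filter {'c': array([ 559.8, -405.5]), 'mean': array([ 559.7, -405.4]), 's': array([63.8, 62.5]), 'yaw': 40.9, 'z': 68.2, 'n': 376, 'px': array([410., 193.])}
coil {'c': array([ 574.6, -303. ]), 'mean': array([ 569.9, -304.7]), 's': array([95.2, 38.6]), 'yaw': 1.8, 'z': 30.3, 'n': 316, 'px': array([373., 194.])}
pad {'c': array([ 388.4, -309.1]), 'mean': array([ 388.8, -308.5]), 's': array([74.3, 44.5]), 'yaw': -1.6, 'z': 21.6, 'n': 375, 'px': array([379., 253.])}
pulley {'c': array([ 478.2, -394.9]), 'mean': array([ 477.8, -395.5]), 's': array([55.6, 51.8]), 'yaw': 88.4, 'z': 29.6, 'n': 277, 'px': array([405., 223.])}
carton {'c': array([ 382.3, -395.5]), 'mean': array([ 381.9, -395.3]), 's': array([81.8, 55.9]), 'yaw': -1.7, 'z': 47.0, 'n': 540, 'px': array([411., 254.])}
[[419.61147593 225.38578552]]
```

View pics/scene_k.png

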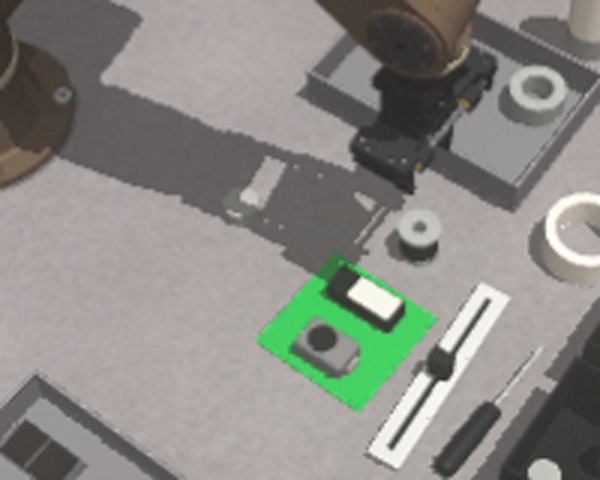

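View pics/top_k.png

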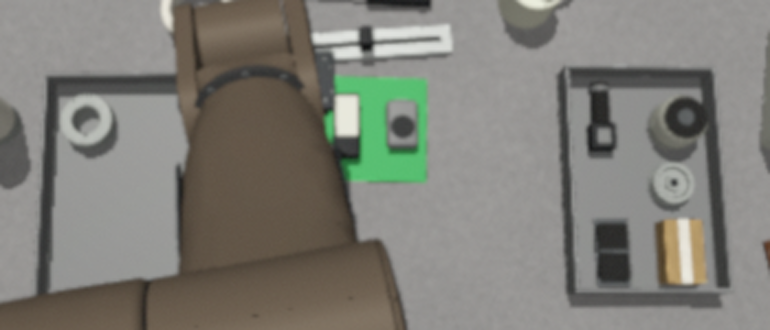

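Four parts are in the tray beside the filter; the mount stands where measured (scene crop 419,227). Grip it.

```bash
python3 -m crank '[[-5.5,40,-5,0,0,0],[-5.5,75,-5,0,0,0],[-5.5,89,-5,0,0,0],[-5.5,89,-5,0,0,0]]' >/dev/null; python3 go.py 578 149 9 90
```

```text
t 28.85 pos [576.6 148.2  57.8] yaw 90.4 open 0.72
ROW [1.1, 48.8, -1.4] [0.03, 0.36, -0.38] rows>= 1.0
```

```bash
python3 -m crank '[[1,20,-1,0,0,0],[1,35,-1,0,0,0],[1,43,-1,0,0,0],[1,47,-1,0,0,0],[1,47,-1,0,0,0]]' ; python3 -m crank '[[0,0,0,0,0,0],[0,0,0,0,0,0],[0,0,0,0,0,0],[0,0,0,0,0,0]]' 0;python3 -m crank '[[0,-15,0,0,0,0],[0,-40,0,0,0,0],[0,-80,0,0,0,0],[0,-115,0,0,0,0],[0,-130,0,0,0,0]]' ;python3 go.py 480 -308 140 88.4
```

```text
t: 29.35
eef_pos: [577.7, 148.9, 10.9]
tcp_rot: [-1.571, 0.007, 1.577]
ft_force: [0.3, 0.1, 0.7]
opening: 0.722
t: 29.75
eef_pos: [577.9, 148.9, 11.4]
tcp_rot: [-1.572, 0.007, 1.577]
ft_force: [-0.3, -0.6, 5.9]
opening: 0.525
t: 30.25
eef_pos: [578.5, 149.9, 145.6]
tcp_rot: [-1.576, 0.006, 1.577]
ft_force: [0.1, -0.3, -2.8]
opening: 0.52
t 30.25 pos [578.5 149.9 145.6] yaw 90.4 open 0.52
ROW [-457.3, 7.8, 101.4] [0.31, 1.97, -0.33] rows>= 9.4
```

```bash
python3 -m crank '[[-40,0,9,0,0,0],[-85,0,18,0,0,0],[-130,0,28,0,0,0],[-175,0,38,0,1,0],[-220,0,48,0,1,0]]' ; python3 -m crank '[[-45,0,10,0,0,0],[-90,0,20,0,0,0],[-135,0,30,0,0,0],[-180,0,40,0,0,0],[-215,0,48,0,0,0]]';python3 go.py 480 -308 140 88.4
```

```text
t: 30.75
eef_pos: [531.1, -71.8, 147.6]
tcp_rot: [-1.577, 0.006, 1.56]
ft_force: [0.9, -0.2, -3.4]
opening: 0.522
t: 31.25
eef_pos: [479.7, -288.5, 149.4]
tcp_rot: [-1.577, 0.006, 1.559]
ft_force: [0.5, 0.7, -2.2]
opening: 0.52
t 31.25 pos [ 479.7 -288.5  149.4] yaw 89.3 open 0.52
ROW [-19.4, 9.6, -0.5] [0.36, 0.9, -0.35] rows>= 0.4
```

```bash
python3 -m crank '[[-19,20,0,0,0,0],[-19,50,0,0,0,0],[-19,80,0,0,0,0],[-19,105,0,0,0,0],[-19,112,0,0,0,0]]' ; python3 go.py 480 -308 17.5 89.3
```

```text
t: 31.75
eef_pos: [479.2, -307.6, 36.0]
tcp_rot: [-1.574, 0.004, 1.558]
ft_force: [0.7, 0.8, -1.5]
opening: 0.522
t 31.75 pos [ 479.2 -307.6   36. ] yaw 89.3 open 0.522
ROW [-0.3, 18.5, -0.8] [0.2, -0.01, -0.23] rows>= 0.4
```

```bash
python3 -m crank '[[0,8,0,0,0,0],[0,14,0,0,0,0],[0,17.5,0,0,0,0],[0,18,0,0,0,0]]' ; python3 -m crank '[[0,0,0,0,0,0],[0,0,0,0,0,0],[0,0,0,0,0,0]]' 0.68; python3 -m crank '[[0,-20,0,0,0,0],[0,-50,0,0,0,0],[0,-90,0,0,0,0],[0,-115,0,0,0,0],[0,-120,0,0,0,0]]'; python3 go.py 600 19 140 89
```

```text
t: 32.15
eef_pos: [479.4, -307.7, 18.3]
tcp_rot: [-1.575, 0.004, 1.558]
ft_force: [-0.9, -0.7, -3.1]
opening: 0.52
t: 32.45
eef_pos: [479.7, -307.9, 18.8]
tcp_rot: [-1.576, 0.005, 1.559]
ft_force: [-0.5, -0.1, 0.3]
opening: 0.666
t: 32.95
eef_pos: [480.0, -308.0, 142.1]
tcp_rot: [-1.58, 0.008, 1.559]
ft_force: [-0.5, 0.2, 0.4]
opening: 0.68
t 32.95 pos [ 480.  -308.   142.1] yaw 89.3 open 0.68
ROW [328.4, 0.4, -116.0] [0.5, 0.3, -0.47] rows>= 7.0
```

```bash
python3 -m crank '[[240,0,10,0,0,0],[240,0,10,0,0,0],[240,0,10,0,0,0],[240,0,10,0,0,0],[240,0,10,0,0,0]]' 0.5 >/dev/null; python3 -m crank '[[60,0,10,0,0,0],[60,0,10,0,0,0]]'
python3 - <<'E'
from h import *
im,d=snap("m"); C=cloud("top",d)
print("filter",blob(C,*SEEDS["filt"]))
print("coil",blob(C,(373,194),18,45)); print("pad",blob(C,(379,253),15,30)); print("pulley",blob(C,(405,223),22,45));print("carton",blob(C,(411,253),40,52)); print("mount",blob(C,(377,222),40,65))
print("ptr",blob(C,*SEEDS["ptr"]));
p=C[110:160,310:365].reshape(-1,3);p=p[(p[:,2]>75)&(p[:,2]<100)];print("mug",p.mean(0),p.min(0),p.max(0))
m=(im.min(2)>170); m[:145]=0;m[178:]=0;m[:,:215]=0;m[:,312:]=0
q=onz("top",np.argwhere(m)[:,::-1],14)[:,:2]; print("rail",cv2.minAreaRect(q.astype(np.float32)))
E
```

```text
t: 33.65
eef_pos: [461.3, -2.1, 138.3]
tcp_rot: [-1.577, 0.007, 1.562]
ft_force: [0.1, -0.5, 0.1]
opening: 0.499
filter {'c': array([ 558.9, -406.2]), 'mean': array([ 559.1, -405.5]), 's': array([64.4, 63.1]), 'yaw': -5.9, 'z': 68.2, 'n': 372, 'px': array([410., 193.])}
coil {'c': array([ 574.9, -304.8]), 'mean': array([ 569.5, -304.8]), 's': array([94. , 39.4]), 'yaw': -1.4, 'z': 30.1, 'n': 313, 'px': array([373., 194.])}
pad {'c': array([ 386.9, -308.8]), 'mean': array([ 388.6, -308.8]), 's': array([77.1, 44.4]), 'yaw': -1.6, 'z': 22.4, 'n': 370, 'px': array([379., 253.])}
pulley {'c': array([ 478.3, -394.9]), 'mean': array([ 477.8, -395.5]), 's': array([55.9, 51.8]), 'yaw': 88.4, 'z': 29.3, 'n': 278, 'px': array([405., 223.])}
carton {'c': array([ 382.3, -394.9]), 'mean': array([ 382.2, -395.3]), 's': array([81.7, 55.9]), 'yaw': -1.7, 'z': 47.1, 'n': 536, 'px': array([411., 254.])}
mount {'c': array([ 478.7, -306.4]), 'mean': array([ 479. , -306.5]), 's': array([48.7, 47.9]), 'yaw': 88.4, 'z': 50.9, 'n': 234, 'px': array([378., 222.])}
ptr {'c': array([691.3,  18.6]), 'mean': array([690. ,  19.2]), 's': array([28.8, 18.3]), 'yaw': -1.9, 'z': 53.7, 'n': 57, 'px': array([266., 156.])}
mug [ 776.71189206 -202.91867304   85.93397942] [ 712.14922506 -267.98359441   75.0024517 ] [ 820.6865651  -117.66504855   98.44448865]
rail ((691.5746459960938, 19.776405334472656), (41.16757583618164, 251.8295135498047), 2.5695981979370117)
```

View pics/top_m.png

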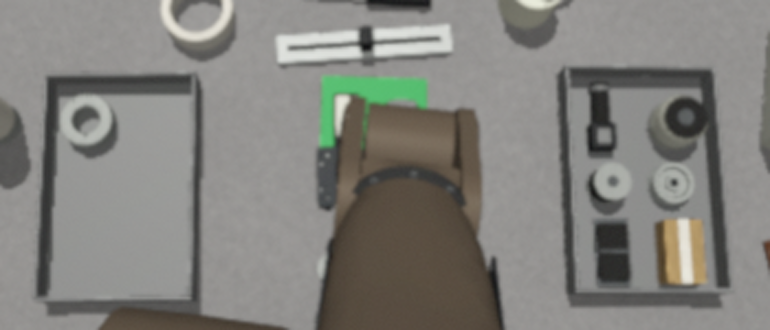

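All five parts are in the right tray with the filter; tools stay on the mat. Rail measures 252 x 41 mm, centre (691.6, 19.8), yaw 2.6°. Now the pointer.

```bash
python3 go.py 690.5 18.5 110 92.6
```

```text
t 33.7 pos [461.6  -2.2 138.4] yaw 89.5 open 0.5
ROW [22.9, 29.7, -228.6] [0.36, -3.1, -0.43] rows>= 4.6
```

```bash
python3 -m crank '[[23,0,-229,0,-3,0],[23,0,-229,0,-3,0],[23,0,-229,0,-3,0],[23,30,-229,0,-3,0],[23,30,-229,0,-3,0]]'>/dev/null; python3 -m crank '[[0,0,0,0,0,0]]' ; python3 go.py 690.5 18.5 34 92.6
```

```text
t: 34.3
eef_pos: [695.7, 16.3, 104.8]
tcp_rot: [-1.575, 0.008, 1.614]
ft_force: [-1.5, 0.3, -0.2]
opening: 0.5
t 34.3 pos [695.7  16.3 104.8] yaw 92.5 open 0.5
ROW [3.0, 70.7, 5.4] [0.26, -0.14, -0.44] rows>= 1.4
```

```bash
python3 -m crank '[[2,30,5,0,0,0],[2,50,5,0,0,0],[2,63,5,0,0,0],[2,69,5,0,0,0],[2,69,5,0,0,0]]'; python3 -m crank '[[0,0,0,0,0,0],[0,0,0,0,0,0],[0,0,0,0,0,0],[0,0,0,0,0,0],[0,0,0,0,0,0]]' 0 ; python3 go.py 695 -80 34 92.6
```

```text
t: 34.8
eef_pos: [690.7, 17.0, 35.5]
tcp_rot: [-1.575, 0.008, 1.613]
ft_force: [-0.9, 0.3, -0.6]
opening: 0.501
t: 35.3
eef_pos: [690.9, 17.1, 36.0]
tcp_rot: [-1.575, 0.008, 1.613]
ft_force: [-1.0, 0.0, 3.3]
opening: 0.21
t 35.3 pos [690.9  17.1  36. ] yaw 92.4 open 0.21
ROW [-97.2, 2.8, 0.1] [0.26, -0.16, -0.45] rows>= 1.9
```

```bash
python3 -m crank '[[-20,0,0,0,0,0],[-40,0,0,0,0,0],[-60,0,0,0,0,0],[-75,0,0,0,0,0],[-85,0,0,0,0,0]]'; python3 -m crank '[[-3,0,0,0,0,0],[-6,0,0,0,0,0],[-9,0,0,0,0,0],[-11,0,0,0,0,0]]'
```

```text
t: 35.8
eef_pos: [694.6, -69.9, 36.1]
tcp_rot: [-1.576, 0.008, 1.612]
ft_force: [5.0, 2.0, -9.0]
opening: 0.211
t: 36.2
eef_pos: [695.1, -80.7, 36.1]
tcp_rot: [-1.576, 0.008, 1.612]
ft_force: [4.7, 2.4, -8.0]
opening: 0.208
```

```bash
python3 -m crank '[[-1,0,0,0,0,0],[-2,0,0,0,0,0]]'; python3 -m crank '[[-1,0,0,0,0,0],[-2,0,0,0,0,0]]'; python3 -m crank '[[-1,0,0,0,0,0],[-2,0,0,0,0,0]]'
```

```text
t: 36.4
eef_pos: [695.1, -81.2, 36.1]
tcp_rot: [-1.575, 0.006, 1.612]
ft_force: [4.4, 12.3, -5.5]
opening: 0.208
t: 36.6
eef_pos: [695.2, -81.3, 36.1]
tcp_rot: [-1.575, 0.004, 1.613]
ft_force: [4.3, 13.8, -4.7]
opening: 0.207
t: 36.8
eef_pos: [695.1, -81.3, 36.1]
tcp_rot: [-1.575, 0.002, 1.613]
ft_force: [4.2, 14.0, -5.5]
opening: 0.208
```

Against the end stop (y -81.3, force up to 14 N). Release and retreat.

```bash
python3 -m crank '[[0,0,0,0,0,0],[0,0,0,0,0,0],[0,0,0,0,0,0],[0,0,0,0,0,0]]' 0.45; python3 -m crank '[[0,-20,0,0,0,0],[0,-50,0,0,0,0],[0,-90,0,0,0,0],[0,-120,0,0,0,0],[0,-140,0,0,0,0]]'; python3 go.py 480 120 200 92
```

```text
t: 37.2
eef_pos: [695.1, -81.6, 36.4]
tcp_rot: [-1.575, 0.002, 1.613]
ft_force: [-0.1, 0.2, 0.3]
opening: 0.437
t: 37.7
eef_pos: [694.9, -81.7, 179.3]
tcp_rot: [-1.577, 0.003, 1.613]
ft_force: [-0.2, -0.1, 0.3]
opening: 0.45
t 37.7 pos [694.9 -81.7 179.3] yaw 92.4 open 0.45
ROW [210.4, -22.7, 206.1] [0.38, 0.41, -0.18] rows>= 5.9
```

```bash
python3 -m crank '[[0,-20,50,0,0,0],[0,-20,100,0,0,0],[40,-20,140,0,0,0],[80,-20,180,0,0,0],[120,-20,206,0,0,0]]' >/dev/null; python3 -m crank '[[240,-10,0,0,0,0],[240,-10,0,0,0,0],[240,-10,0,0,0,0],[240,-10,0,0,0,0],[240,-10,0,0,0,0]]'
python3 - <<'E'
from h import *
im,d=snap("z"); C=cloud("top",d)
S=dict(lamp=((256,196),22,45),tape=((282,195),22,45),filt=SEEDS["filt"],ring=SEEDS["ring"],coil=((373,194),18,45),pad=((379,253),15,30),pulley=((405,223),22,45),carton=((411,253),40,52),mount=((377,222),40,65),tin=SEEDS["tin"],ptr=((299,155),40,65))
for k,v in S.items():
    b=blob(C,*v); print(k,b["c"],b["s"],b["yaw"],b["z"])
snap("z","scene",(60,80,360,330),2.4)
E
```

```text
t: 38.7
eef_pos: [480.1, 261.4, 207.7]
tcp_rot: [-1.578, 0.003, 1.612]
ft_force: [1.0, -0.1, 0.0]
opening: 0.447
lamp [570.9  50.5] [87.  33.6] -1.5 31.2
tape [570.1 -26.8] [65.6 42.7] -2.2 32.6
filt [ 560.2 -405.7] [65.3 62.4] 72.1 68.2
ring [643.3 423.4] [80.1 26.1] -75.6 43.8
coil [ 574.9 -304.7] [94.  39.8] -1.5 30.1
pad [ 388.4 -309. ] [74.2 44.3] -1.6 22.2
pulley [ 478.2 -394.9] [55.6 51.8] 88.4 29.5
carton [ 382.3 -395.1] [81.7 55.7] -1.7 47.0
mount [ 478.7 -306.3] [48.7 47.9] 88.4 51.2
tin [373.2  73.9] [41.  38.5] -1.4 24.0
ptr [694.  -78.1] [31.6 20.2] 6.3 54.0
```

View pics/top_z.png

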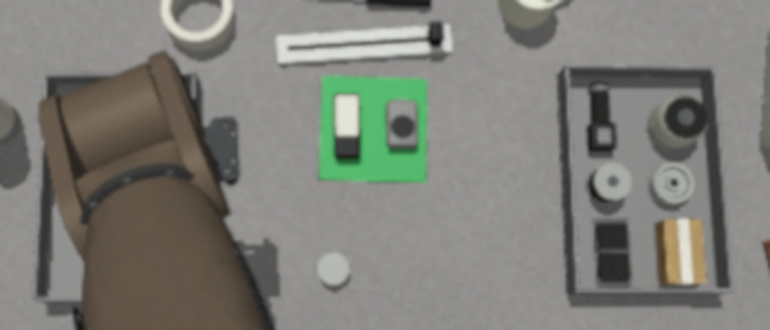

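View pics/scene_z.png

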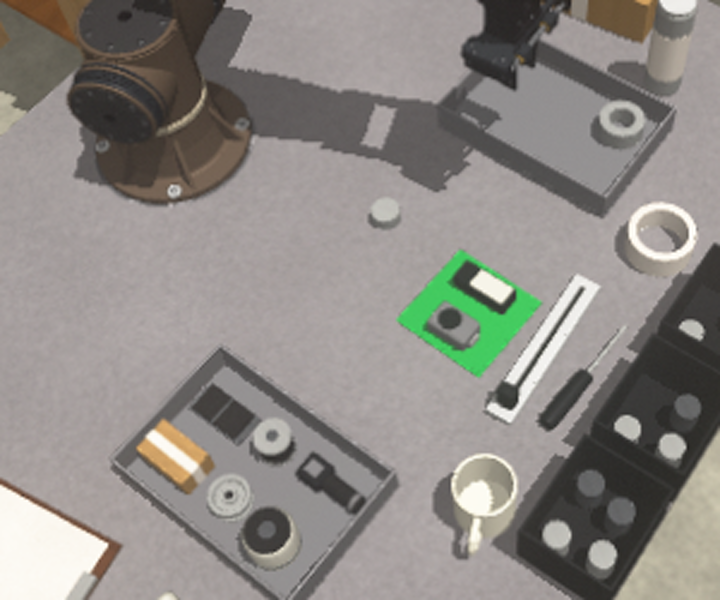

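All is in place: tools on the mat, five parts with the filter in the right tray, and the pointer at the right end (top crop 436,35). The hub ring and tin haven't moved.

```bash
python3 -c "
from cell import job
print(job.job_done())"
```

```text
the job is handed in; nothing more can be done
None
```

I finished the job and handed it in at about 39 s of the 210 s. The lamp and tape measure went onto the green mat first. Then the carton, brake pad, pulley, ignition coil and rubber mount went into the right tray, the one with the oil filter. Last, I slid the pointer right until it met its end stop.

**Last checks:** In the final pictures both tools lie fully on the mat, and all five parts are on the right tray's floor beside the unmoved filter. The pointer reads y ≈ -78 to -81 mm, at the rail's right end, and the tin is within 1 mm of its start.

**Disagreed or not ideal:**
- The final depth reading for the hub ring was wrong because the arm hid it from the top camera. The scene picture shows it still in the left tray.
- While gripping the pulley, the finger tips pressed the bench briefly, at 78 N wrist force. That is below the 120 N wrist limit. I slowed the later descents, though the coil still touched down at about 21 N.

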